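Load the culture incubator, shut both lids, then hold the outer lid up

TASK

Lift the steel carrier with the culture cartridge up off the two prongs of the draining stand and, without tipping or dropping it, set it down in the incubator's chamber. Then lower the two open lids together, the clear inner lid nested in the outer one, gently until both are shut. Finally raise the outer lid alone to about 60 degrees, leaving the clear inner lid shut over the carrier so that the wells can be looked at through it, and finish while still holding the outer lid up in the gripper; leave the other things on the bench alone.

Things in the scene. Friction and masses are not known exactly. Their poses are not given: they have to be found in the camera images.
- incubator: white bench incubator, fixed, 305 x 240 mm. Origin on the bench under the middle of its chamber; own x points from its control panel to its hinge side, y left, z up. Rim 115 mm above the bench; sloping panel in front (x -170 to -80 mm) at most 90 mm high. Behind the hinge a box 98 mm high with a thin white aerial (to 220 mm high) at x +112, y +113 mm
- chamber_floor (a point): middle of the flat floor of the open-topped chamber, 30 mm above the bench, 85 mm below the rim; chamber 120 (x) by 176 (y) mm inside, walls 20 mm thick in x, 17 mm in y; axes as the incubator's
- lid_hinge (a point): middle of the hinge pin that both lids share, along the incubator's y, at the incubator's x +75 mm, 118 mm above the bench; axes as the incubator's. The lids start nested, leaning back open
- outer_lid (a joint): angle (rad) of the white insulated outer lid (155 x 210 x 33 mm): 0 shut, grows as it opens up and away from the panel, 1.75 fully open against its stop, where it starts (within 0.1). Free hinge: short of upright it falls shut unless held; 0.3 to 0.6 kg. Rubber bumpers under it press on the inner lid, so lowering it carries the inner lid down to shut
- inner_lid (a joint): angle of the clear inner lid (138 x 188 x 5 mm sheet, thin grey frame, 0.12 kg) nested inside the outer lid's skirt: 0 shut, 1.75 fully open, starting 1.60 to 1.69. Stiff hinge (0.15 N m): it stays where it is left. Its grey finger tab (30 mm wide, 5 mm thick) pokes 11 mm out of the outer lid's front edge, in the middle, below the bar handle
- lid_handle (a point): centre of the outer lid's round steel bar handle: 10 mm thick, parallel to the hinge, 110 mm clear between its arms, 42 mm in front of the lid's front edge. With the lid at angle q it is at incubator x = 75 - 197 cos q + 12 sin q, y = 0, height = 118 + 197 sin q + 12 cos q (mm). Axes turn with the lid; y along the bar
- stand: stainless draining stand, fixed: drip tray 150 x 150 mm (16 mm high), two posts 167 mm high, 80 mm apart, each with an upturned prong towards its own -x. Origin on the bench under the tray
- prongs (a point): half-way between the lowest points of the prongs' upper sides, 149 mm above the bench, where the carrier's bar hangs. Prongs 8 mm thick, 80 mm apart along the stand's y; their tips turn up to 162 mm above the bench, 18 mm towards the stand's -x: lift the bar 16 to 30 mm (higher, the cartridge meets the prongs from below), then bring it 55 mm or more towards -x before going up. Axes as the stand's
- carrier_mid (a point): the carrier's middle, half-way (39 mm) up. A steel cradle, 50 (x) x 128 (y) mm, flat foot, holding a 24-well cartridge (top 25 mm above the foot), with a hoop handle over its length; 79 mm high over all, 0.15 to 0.27 kg. It starts hanging by its handle from the prongs, its y along the stand's y
- carrier_bar (a point): centre of the straight, level bar of the carrier's hoop handle: a round bar 9 mm thick along the carrier's y, 112 mm clear between its uprights, 74 mm above the carrier's foot and straight over its middle
- carrier: the carrier again: origin at the middle of its foot
- pot_a: bystander: sample pot with white cap, 36 mm across, 64 mm high, in front of the stand; origin under it
- pot_b: bystander: second sample pot like it
- spare_cartridge: bystander: 24-well cartridge lying on the bench, 44 x 112 x 22 mm, without a carrier; origin under it
- wash_bottle: bystander: white bottle, 64 mm across, 170 mm high; origin under it
- mug: bystander: white mug, 80 mm across, 92 mm high; origin under it
- pen: bystander: grey pen, 130 mm long, lying on the bench; origin under it
- tally: bystander: black hand-held tally box, 60 x 75 x 34 mm; origin under it

How it is judged (in metres and radians):
On the way, in this order (a step that is already met when the one before it is completed fails the run):
1. the carrier stands on the chamber's floor, let go (x of carrier_mid in the frame of incubator between -0.042 and 0.042 m and y of carrier_mid in the frame of incubator between -0.035 and 0.035 m and z of carrier_mid in the frame of incubator between 0.065 and 0.073 m and angle between carrier_mid's own z axis and vertical below 0.08 rad and contact force between the fingers and carrier below 0.1 N), for 0.2 s.
2. both lids are shut (x of carrier_mid in the frame of incubator between -0.042 and 0.042 m and y of carrier_mid in the frame of incubator between -0.035 and 0.035 m and z of carrier_mid in the frame of incubator between 0.065 and 0.073 m and angle between carrier_mid's own z axis and vertical below 0.08 rad and value of joint outer_lid below 0.06 rad and value of joint inner_lid below 0.05 rad), for 0.2 s.
3. the outer lid alone is held up, the inner lid stays shut (x of carrier_mid in the frame of incubator between -0.042 and 0.042 m and y of carrier_mid in the frame of incubator between -0.035 and 0.035 m and z of carrier_mid in the frame of incubator between 0.065 and 0.073 m and angle between carrier_mid's own z axis and vertical below 0.08 rad and value of joint outer_lid between 0.7 and 1.4 rad and value of joint inner_lid below 0.05 rad and contact force between the fingers and outer_lid above 0.5 N), for 0.2 s.
At the end, for the whole second after the job is handed in: the gripper holds the outer lid up, still, at 0.70 to 1.40 rad (40 to 80 degrees), with the inner lid shut (under 0.05 rad) and the carrier standing upright on the chamber's floor (foot within 4 mm of it, tilt under 0.08 rad), untouched by the fingers (all of step 3 and contact force between the fingers and carrier below 0.1 N and velocity of joint outer_lid between -0.05 and 0.05 rad/s and linear speed of carrier below 0.02 m/s); the arm keeps its last pose, push and grip.
It fails at once if the lids come apart while the inner lid is open (more than 0.3 rad between them with the inner lid over 0.08 rad) (angle between the z axis of outer_lid and the z axis of inner_lid, either way round above 0.3 rad and value of joint inner_lid above 0.08 rad).
It fails at once if a lid is slammed (closing faster than 2.5 rad/s) (velocity of joint any of outer_lid, inner_lid below -2.5 rad/s).
It fails at once if the carrier tips by more than 35 degrees (angle between carrier_mid's own z axis and vertical above 0.61 rad).
It fails at once if the carrier is dropped (moves faster than 0.7 m/s with no finger on it) (linear speed of carrier above 0.7 m/s and contact force between the fingers and carrier below 0.1 N).
It fails at once if a bystander is moved by more than 30 mm or tipped (distance of any of pot_a, pot_b, spare_cartridge, wash_bottle, mug, pen, tally from where it was at the start of the episode above 0.03 m or angle between any of pot_a, pot_b, spare_cartridge, wash_bottle, mug, tally's own z axis and vertical above 0.6 rad).
It also fails if it takes over 58 s, if anything falls off the work surface, if the arm or the gripper's body presses on something with over 40 N, if the wrist force passes 120 N, or if a joint passes its speed limit or range.

ROBOT

A 7-joint arm with a two-finger parallel gripper is mounted at the origin on the work surface. World frame = base frame: x ahead of the robot, y to its left, z up, the work surface at z = 0. Lengths are in mm, angles in rad, forces in N, time in s.
With the tool pointing down it reaches from about 425 to 875 mm from the base axis. Payload 9.9 kg.
Tool frame: the origin (TCP) lies midway between the tips of the shut fingers; the grasp point (between the pads) lies 19 mm behind it (bot.grip_depth is the distance from the TCP to the grasp point, in mm); z points along the fingers, y is the direction in which the jaws open and shut (so a half turn about z gives the same grasp; the last joint's range is limited). The gripper opens to 85 mm and grips with 20 to 120 N. Pads are 22 mm wide; open, the fingers measure 114 mm over their backs; the gripper's body (76 mm by 85 mm) begins 54 mm behind the grasp point. The pads swing forward as they close: fully open they stand 13 mm farther back than shut.
Start: joints at [-1.327, 0.576, 0.025, 1.437, -0.015, 1.129, -0.057], TCP at [217.316, 639.063, 201.989] pointing down, gripper open.
Joint ranges: [-2.76, 2.76], [-0.34, 2.15], [-1.52, 1.57], [0.19, 2.46], [-1.09, 4.23], [0.17, 1.99], [-2.82, 2.82]. Speed limits (rad/s): [2.22, 2.22, 3.01, 3.01, 3.14, 3.14, 3.14].

INTERFACE

Orientations are given as a unit quaternion [x, y, z, w].
In Python, from station import bot gives the robot as it stands.
- The arm moves only by the tool send_rows, never from a script. Its argument "rows" is a list of rows, each a list of 4 numbers: the shift along the tool's x, y, z as a fraction of full scale, then the turn about the tool's z as a fraction of full scale. A call has 1 to 8 rows; each row is the pose to reach, as a shift and turn from the pose commanded when the call began, along the tool's axes at that moment; what a row does not reach only later rows make up. Full scale, the value 1, is 30 cm for a shift and 60 degrees for a turn. A row lasts 1/10 s, in which the tool goes at most 50 mm and 8.59 degrees, less where a joint would pass 70% of its speed; a pose out of reach is approached as far as the arm can. A call with a number of a shift or a turn outside -1 to 1 is refused whole. A call with a gripper value outside its range is refused whole. "grip" is the opening, from 0 (shut) to 1 (fully open), set as the call begins (left out, the last holds). The fingers move at their own pace and stop on an object; "squeeze" is the grip in N (left out, the last holds). Time passes only in rows, so rows that repeat a pose let the fingers close. It gives the time, the measured TCP pose, the force and the opening at its end, in the units of the state.
- bot.get_obs(): the state, without advancing time (a new reading comes with each control period).
- bot.snapshot(name): name is "side" or "top" or "wrist"; returns the picture (400x640x3 uint8, blue, green, red); there is no depth.
- bot.camera_params(name): a dict with "fx", "fy", "cx", "cy" (pixels), "T" (4x4, takes a point from camera to world coordinates). Camera axes: x right, y down, z forward; pixel columns grow to the right and rows downward; lengths in mm; the calibration is good to about 2 mm. A picture is of the moment at which its call begins: read the wrist's pose just before it. camera_params takes no time and is no camera call; for the wrist camera it gives the pose at the moment of the call.
- bot.hand_in(): hands the job in, once; it reports no verdict.
The state is a dict: "t": time; "qpos": joint angles; "qvel": joint speeds; "joint_efforts": joint torques, N m; "tcp_pos": TCP position; "ee_rot": TCP orientation; "ft_force": force on the tool from outside, world axes, zero at the start; "ft_torque": the same for the moment, N m; "opening": finger opening in mm.
Only numpy, scipy, OpenCV 4.12 (cv2) and the standard library are available. Lean on these libraries where they do the work, as an engineer would, in place of code of your own. Each camera call takes 0.05 s, during which the arm holds its last target. There are 200 camera calls.

## Working session

There is one attempt and no reset: what is moved stays moved. The work goes in short steps, Python scripts to look and compute and a tool call to move; the robot and the scene stay as the last step left them, time stands still between calls to the robot, and variables do not carry over. Pictures are saved under pics/ and viewed, about 8 in all and at most 12, crops included, and the job is handed in when it is done.

Besides the shell and the picture viewer there is one more tool, called after "Emit:" as name(argument=value, ...) on one line, values as JSON. send_rows: Moves the arm, as the interface text tells. Its arguments: {"type":"object","properties":{"rows":{"type":"array","items":{"type":"array","items":{"type":"number"}}},"grip":{"type":"number"},"squeeze":{"type":"number"}},"required":["rows"]}

```bash
mkdir -p pics; ls
python3 - <<'E'
from station import bot
import cv2
o=bot.get_obs(); print(o)
for n in("side","top"):
    p=bot.camera_params(n); print(n,p)
    cv2.imwrite(f"pics/{n}0.png",bot.snapshot(n))
E
```

```text
pics
{'t': 0.0, 'qpos': array([-1.32679483,  0.57651115,  0.0248121 ,  1.43791481, -0.01499493,
        1.12899504, -0.05648985]), 'qvel': array([-0.00097877, -0.00062226,  0.00078656,  0.001231  ,  0.00168905,
        0.00022495, -0.00081865]), 'joint_efforts': array([ 3.52575698e-04, -7.65746427e+01,  2.25074932e+00, -2.85969561e+01,
        1.53604260e-02,  1.22637258e-02, -2.33223096e-05]), 'tcp_pos': array([217.14322905, 638.58805671, 201.15366653]), 'ee_rot': array([ 1.63131766e-01,  9.86603948e-01, -8.16288145e-04, -9.82212548e-05]), 'ft_force': array([1.0001725 , 0.25458206, 0.08570688]), 'ft_torque': array([-0.01473277,  0.00058652, -0.01886445]), 'opening': 85.51108511268059}
side {'fx': 365.37720728682245, 'fy': 365.37720728682245, 'cx': 325.9525924326421, 'cy': 193.3530107334127, 'T': array([[ 9.56742158e-01, -1.59112488e-01,  2.43572697e-01,
         2.39533232e+02],
       [-2.90912063e-01, -5.34194290e-01,  7.93729571e-01,
        -8.36723198e+02],
       [ 3.82285676e-03, -8.30252779e-01, -5.57373940e-01,
         6.95482539e+02],
       [ 0.00000000e+00,  0.00000000e+00,  0.00000000e+00,
         1.00000000e+00]])}
top {'fx': 424.9019005090067, 'fy': 424.9019005090067, 'cx': 319.6284708495381, 'cy': 197.85506991087541, 'T': array([[ 2.49512291e-03, -9.87972633e-01,  1.54608702e-01,
         3.20694635e+02],
       [-9.99857120e-01, -5.04964398e-03, -1.61319746e-02,
         1.39717085e+01],
       [ 1.67186683e-02, -1.54546360e-01, -9.87844071e-01,
         1.25183921e+03],
       [ 0.00000000e+00,  0.00000000e+00,  0.00000000e+00,
         1.00000000e+00]])}
```

View pics/side0.png

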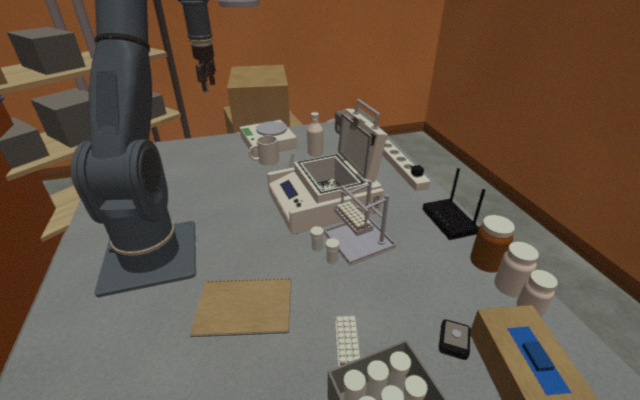

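View pics/top0.png

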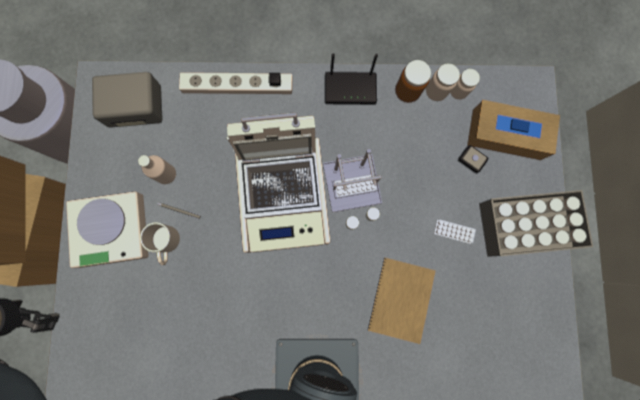

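Side view: incubator near (325,190) with its lids open, stand right at (365,225), pots at (317,238) and (333,250). Top view: incubator at (282,185), stand at (355,180), pots at (352,223) and (373,214). I'll enlarge the work area.

Run:
```python
import cv2
a=cv2.imread("pics/top0.png")[100:260,220:400]; cv2.imwrite("pics/topc.png",cv2.resize(a,None,fx=3.7,fy=3.7,interpolation=cv2.INTER_CUBIC))
a=cv2.imread("pics/side0.png")[95:275,260:420]; cv2.imwrite("pics/sidec.png",cv2.resize(a,None,fx=3.3,fy=3.3,interpolation=cv2.INTER_CUBIC))
```

```text
(no output)
```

View pics/topc.png

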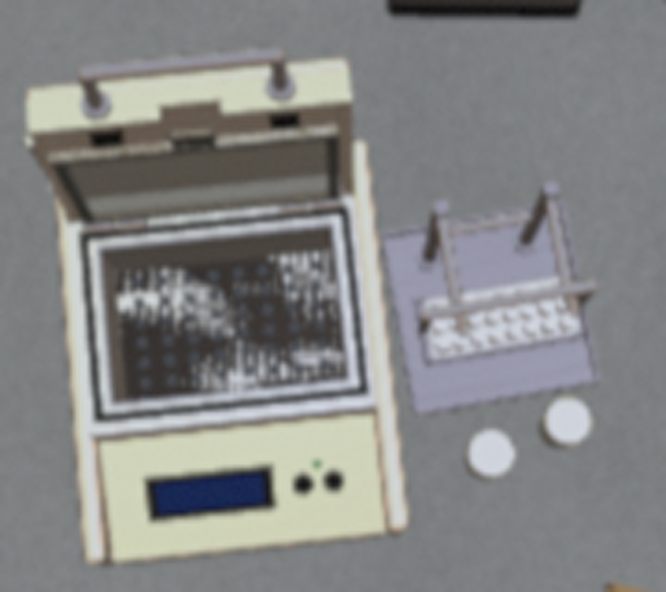

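View pics/sidec.png

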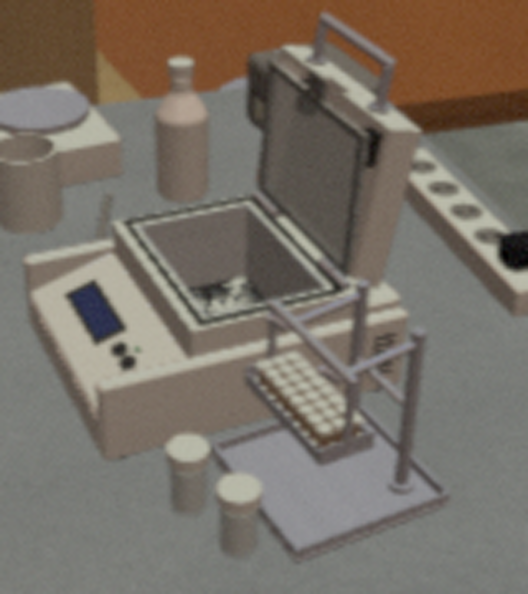

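The crops show the carrier bar from (425,313) to (592,287) in the top crop and (272,305) to (352,375) in the side crop. The top crop also shows the rim's front edge from (92,432) to (378,408), the lid bar from (82,75) to (282,58), and the stand's post tops at (440,205) and (550,185).

```bash
cat > h.py <<'E'
import numpy as np
from scipy.optimize import least_squares
from scipy.spatial.transform import Rotation as R
from station import bot
def proj(p,P):
    c=(np.asarray(P)-p["T"][:3,3])@p["T"][:3,:3]
    return np.c_[p["fx"]*c[:,0]/c[:,2]+p["cx"],p["fy"]*c[:,1]/c[:,2]+p["cy"]]
def w(s,L):
    L=np.asarray(L,float);c,d=np.cos(s[2]),np.sin(s[2])
    return np.c_[s[0]+c*L[:,0]-d*L[:,1],s[1]+d*L[:,0]+c*L[:,1],L[:,2]]
def fit(sets,x0):
    f=lambda s:np.concatenate([(proj(p,w(s,L))-np.asarray(px)).ravel() for p,L,px in sets])
    r=least_squares(f,x0,loss="soft_l1"); return r.x,f(r.x).reshape(-1,2)
E
python3 - <<'E'
from h import *
t,s=bot.camera_params("top"),bot.camera_params("side")
T=lambda a:np.array(a)/3.7+[220,100]
S=lambda a:np.array(a)/3.3+[260,95]
x,r=fit([(t,[[-80,105,115],[-80,-105,115],[-60,88,115],[-60,-88,115],[60,-88,115],[60,88,115]],T([[92,432],[378,408],[113,403],[355,385],[347,232],[103,250]])),
 (s,[[-80,105,115],[-80,-105,115]],S([[115,224],[196,330]]))],[500,80,0])
print("inc",x);print(r.round(1))
x,r=fit([(t,[[0,60.5,153.5],[0,-60.5,153.5]],T([[425,313],[592,287]])),(s,[[0,60.5,153.5],[0,-60.5,153.5]],S([[272,305],[352,375]]))],[500,-90,0])
print("bar",x);print(r.round(1))
x2,r=fit([(t,[[-75,75,10],[-75,-75,10],[75,75,10]],T([[418,412],[598,380],[385,235]])),(s,[[-75,75,10],[-75,-75,10],[75,-75,10]],S([[215,452],[295,555],[447,493]]))],[500,-90,0])
print("stand",x2);print(r.round(1))
print(R.from_quat(bot.get_obs()["ee_rot"]).as_matrix().round(3))
E
```

```text
inc [5.34623111e+02 9.80360618e+01 8.54188170e-02]
[[-0.   0.1]
 [ 0.7  0.3]
 [ 0.2  0.1]
 [ 0.  -0.3]
 [-1.4 -2.1]
 [ 0.4 -2. ]
 [-1.1 -0.9]
 [-3.   0.6]]
bar [ 5.39710298e+02 -1.04082440e+02  1.84479410e-01]
[[ 0.2 -0.2]
 [ 0.  -1.2]
 [-0.4 -1.1]
 [-0.7  1.1]]
stand [ 5.61897556e+02 -1.04899426e+02  1.89900249e-01]
[[-0.1  0.3]
 [ 0.9 -0.3]
 [-0.7 -0.7]
 [-2.1 -1.3]
 [ 0.   0.1]
 [ 0.4  1. ]]
[[-0.947  0.322 -0.   ]
 [ 0.322  0.947 -0.001]
 [-0.    -0.001 -1.   ]]
```

```bash
cat >> h.py <<'E'
def plan(tgt,yaw=None,Rm=None,pos=None):
    "fractions for the shift to world TCP tgt and turn bringing tool y to world yaw"
    o=bot.get_obs();M=R.from_quat(o["ee_rot"]).as_matrix() if Rm is None else Rm
    p=o["tcp_pos"] if pos is None else pos
    d=(np.asarray(tgt)-p)@M/300
    a=np.arctan2(M[1,1],M[0,1]); tr=0 if yaw is None else ((a-yaw+np.pi/2)%np.pi-np.pi/2)/(np.pi/3)
    return np.r_[d,tr].round(4)
E
python3 - <<'E'
from h import *
print(plan([540,-160,300],0.187), plan([320,400,310]))
E
```

```text
[-1.8758 -2.1745 -0.3259  1.0085] [-0.5806 -0.6433 -0.3615  0.    ]
```

Emit:
send_rows(rows=[[0, 0, -0.3, 0], [-0.3, -0.33, -0.4, 0.1], [-0.6, -0.7, -0.4, 0.2], [-0.6, -0.7, -0.4, 0.34], [-0.6, -0.7, -0.4, 0.34], [-0.6, -0.7, -0.4, 0.34], [-0.6, -0.7, -0.4, 0.34], [-0.6, -0.7, -0.4, 0.34]], grip=0.6)

```text
t: 0.9
tcp_pos: [323.1, 377.4, 323.5]
ee_rot: [0.339, 0.941, 0.0, 0.001]
ft_force: [0.1, 1.1, 0.3]
opening: 51.3
```

Run:
```python
from h import *
o=bot.get_obs();print(o["tcp_pos"],o["t"],plan([510,-104,330],0.187))
```

```text
[323.06834257 377.4425756  323.53121511] 0.9 [-1.5031 -0.8393 -0.0206  0.6614]
```

Emit:
send_rows(rows=[[-0.75, -0.42, 0, 0.33], [-0.75, -0.42, 0, 0.33], [-0.75, -0.42, 0, 0.33], [-0.75, -0.42, 0, 0.33], [-0.75, -0.42, 0, 0.33], [-0.75, -0.42, 0, 0.33], [-0.75, -0.42, 0, 0.33]])

```text
t: 1.6
tcp_pos: [415.3, 141.4, 321.9]
ee_rot: [0.494, 0.87, -0.0, -0.0]
ft_force: [0.5, 1.6, 0.3]
opening: 51.3
```

Run:
```python
from h import *
o=bot.get_obs();print(o["tcp_pos"],o["t"],plan([510,-104,330],0.187))
```

```text
[415.28223386 141.42131091 321.90351967] 1.6 [-0.8643 -0.1481 -0.0269  0.3353]
```

Emit:
send_rows(rows=[[-0.864, -0.148, -0.027, 0.335], [-0.864, -0.148, -0.027, 0.335], [-0.864, -0.148, -0.027, 0.335], [-0.864, -0.148, -0.027, 0.335], [-0.864, -0.148, -0.027, 0.335], [-0.864, -0.148, -0.027, 0.335], [-0.864, -0.148, -0.027, 0.335], [-0.864, -0.148, -0.027, 0.335]])

```text
t: 2.4
tcp_pos: [510.7, -100.1, 329.4]
ee_rot: [0.636, 0.772, -0.0, -0.001]
ft_force: [-0.8, 0.2, 0.2]
opening: 51.4
```

Run:
```python
from h import *
import cv2
o=bot.get_obs();print(o["tcp_pos"],o["t"],o["qpos"].round(2))
p=bot.camera_params("wrist");print(p["T"].round(3),p["fx"])
cv2.imwrite("pics/w1.png",bot.snapshot("wrist"))
for L in([0,60.5,153.5],[0,-60.5,153.5]): print(proj(p,w([540,-104,.185],[L])))
```

```text
[ 510.67508339 -100.12123956  329.44411544] 2.4 [-0.34  0.29  0.61  1.64 -0.17  1.27  0.5 ]
[[ 9.81000e-01  1.83000e-01  5.70000e-02  4.94834e+02]
 [ 1.92000e-01 -9.36000e-01 -2.94000e-01 -2.44360e+01]
 [-1.00000e-03  3.00000e-01 -9.54000e-01  5.01286e+02]
 [ 0.00000e+00  0.00000e+00  0.00000e+00  1.00000e+00]] 287.1824773237354
[[345.82460776 127.47925077]]
[[342.65379904 222.12419426]]
```

View pics/w1.png

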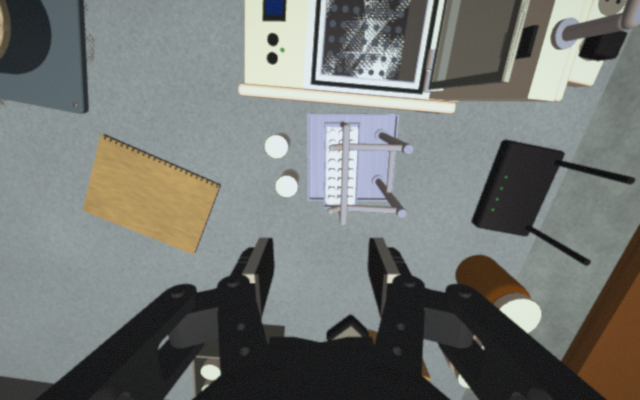

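The wrist view shows the bar from (346,124) to (345,221), within about 2 px of the prediction. I'll refine slightly and descend.

Run:
```python
from h import *
t,s,p=[bot.camera_params(n) for n in("top","side","wrist")]
T=lambda a:np.array(a)/3.7+[220,100]
S=lambda a:np.array(a)/3.3+[260,95]
B=[[0,60.5,153.5],[0,-60.5,153.5]]
x,r=fit([(t,B,T([[425,313],[592,287]])),(s,B,S([[272,305],[352,375]])),(p,B,[[346,124],[345,221]])],[500,-90,0]);print(x,r.round(1))
x,r=fit([(p,B,[[346,124],[345,221]])],[500,-90,0]);print(x)
print(plan([541,-102,134.5],0.19))
```

```text
[ 5.40901652e+02 -1.01597909e+02  2.05161988e-01] [[-0.6 -0.2]
 [-1.  -2.1]
 [-0.7 -1.5]
 [-0.2  0.3]
 [ 0.   1.9]
 [-0.4 -0.2]]
[ 5.40882813e+02 -1.00307619e+02  2.09362912e-01]
[-0.0275  0.0988  0.6502  0.0036]
```

Emit:
send_rows(rows=[[-0.025, 0.099, 0.15, -0.006], [-0.025, 0.099, 0.3, -0.006], [-0.025, 0.099, 0.42, -0.006], [-0.025, 0.099, 0.52, -0.006], [-0.025, 0.099, 0.59, -0.006], [-0.025, 0.099, 0.63, -0.006], [-0.025, 0.099, 0.65, -0.006], [-0.025, 0.099, 0.65, -0.006]])

```text
t: 3.25
tcp_pos: [541.1, -103.3, 135.1]
ee_rot: [0.634, 0.774, 0.0, -0.0]
ft_force: [0.3, -0.8, 0.9]
opening: 51.3
```

Run:
```python
from h import *
import cv2
print(bot.get_obs()["tcp_pos"])
cv2.imwrite("pics/w2.png",bot.snapshot("wrist"))
```

```text
[ 541.12909312 -103.32669353  135.12102174]
```

View pics/w2.png

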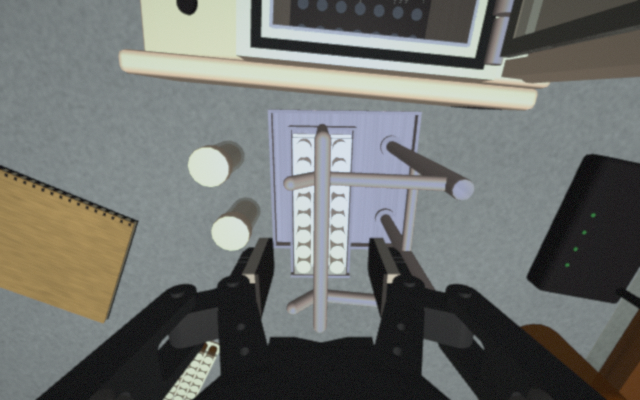

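The bar (322,130)-(320,330) is centred between the pads at x=258 and x=383. Closing.

Emit:
send_rows(rows=[[0, 0, 0, 0], [0, 0, 0, 0], [0, 0, 0, 0], [0, 0, 0, 0], [0, 0, 0, 0], [0, 0, 0, 0], [0, 0, 0, 0], [0, 0, 0, 0]], grip=0, squeeze=60)

```text
t: 4.1
tcp_pos: [541.0, -104.3, 135.1]
ee_rot: [0.634, 0.773, -0.0, -0.0]
ft_force: [0.5, 0.2, 0.1]
opening: -0.1
```

Emit:
send_rows(rows=[[0, 0, -0.02, 0], [0, 0, -0.04, 0], [0, 0, -0.06, 0], [0, 0, -0.075, 0], [0, 0, -0.075, 0], [0, 0, -0.075, 0]])

```text
t: 4.7
tcp_pos: [541.1, -104.2, 157.7]
ee_rot: [0.634, 0.773, 0.0, 0.0]
ft_force: [0.2, 0.3, 0.5]
opening: -0.0
```

Run:
```python
from h import *
o=bot.get_obs();print(o["tcp_pos"],o["opening"],R.from_quat(o["ee_rot"]).as_matrix().round(3))
# away from prongs, 75 mm to stand -x
print(plan(o["tcp_pos"]-[75*np.cos(.2),75*np.sin(.2),0]))
```

```text
[ 541.07285766 -104.20815984  157.71332629] -0.048012072785560696 [[-0.196  0.981  0.   ]
 [ 0.981  0.196  0.   ]
 [ 0.     0.    -1.   ]]
[-8.0e-04 -2.5e-01 -1.0e-04  0.0e+00]
```

The opening is 0, so the bar was missed. I'll check before moving.

Run:
```python
from h import *
import cv2
p=bot.camera_params("wrist");o=bot.get_obs();q=o["tcp_pos"]
print(proj(p,[q,q+[0,0,19],q+[0,0,-23],q+[0,0,-4]]).round(1),bot.grip_depth)
a=bot.snapshot("wrist");b=bot.snapshot("side")[95:275,260:420]
b=cv2.resize(b,None,fx=2.2,fy=2.222,interpolation=cv2.INTER_CUBIC)
cv2.imwrite("pics/w3.png",np.hstack([a[:,130:570],b[:400]]))
```

```text
[[322.4 228.6]
 [322.6 242. ]
 [322.2 215.5]
 [322.4 226.1]] 18.700000000000003
```

View pics/w3.png

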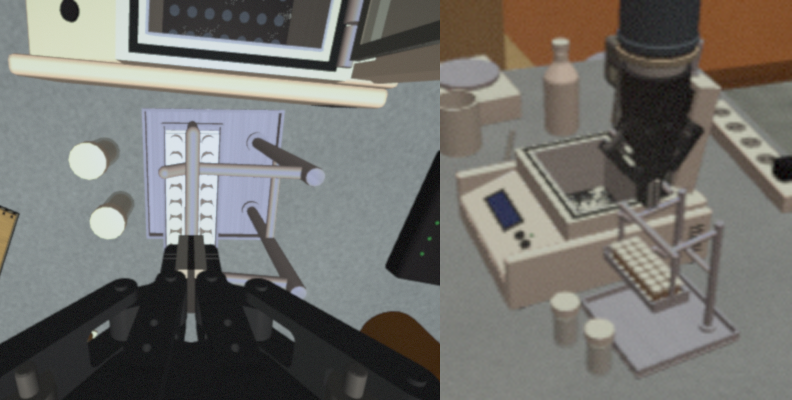

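Run:
```python
from h import *
import copy
p=bot.camera_params("wrist");q=bot.get_obs()["tcp_pos"]
p2=copy.deepcopy(p);p2["T"][:3,3]+=np.array([541.13,-103.33,135.12])-q
for z in(120,130,140,153.5):
    B=[[0,60.5,z],[0,-60.5,z],[0,40,z-4.5],[0,-40,z-4.5]]
    print(z,[proj(c,w([541,-101.5,.2],B)).round(0).tolist() for c in(p2,p)])
f=lambda s:np.concatenate([(proj(c,w(s[:3],[[0,s[4],s[3]],[0,-s[4],s[3]]]))-m).ravel() for c,m in((p2,[[322,130],[320,330]]),(p,[[323,126],[323,312]]))])
r=least_squares(f,[541,-101,.2,150,60]);print(r.x,r.fun.round(1))
```

```text
120 [[[323.0, 129.0], [323.0, 291.0], [323.0, 159.0], [323.0, 264.0]], [[323.0, 125.0], [323.0, 274.0], [323.0, 153.0], [323.0, 249.0]]]
130 [[[323.0, 130.0], [323.0, 299.0], [323.0, 162.0], [323.0, 272.0]], [[323.0, 126.0], [323.0, 281.0], [323.0, 155.0], [323.0, 255.0]]]
140 [[[323.0, 132.0], [323.0, 309.0], [323.0, 166.0], [323.0, 280.0]], [[323.0, 127.0], [323.0, 288.0], [323.0, 158.0], [323.0, 262.0]]]
153.5 [[[323.0, 134.0], [323.0, 323.0], [323.0, 170.0], [323.0, 292.0]], [[323.0, 129.0], [323.0, 300.0], [323.0, 161.0], [323.0, 271.0]]]
[ 5.46045106e+02 -1.29494848e+02  1.93511629e-01  1.00651576e+02
  8.67507679e+01] [ 0.3 -0.2  1.3  0.1 -0.3  0.3 -1.4 -0.1]
```

Run:
```python
from h import *
import cv2
p=bot.camera_params("side");q=bot.get_obs()["tcp_pos"]
uv=proj(p,[q,q+[0,0,19],[541,-101.5,153.5]]);print(uv.round(1), ((uv-[315,145])*5).round(0))
a=bot.snapshot("wrist")[100:360,250:400];b=bot.snapshot("side")[145:255,315:403]
cv2.imwrite("pics/w4.png",np.hstack([cv2.resize(a,(317,550),interpolation=cv2.INTER_CUBIC),cv2.resize(b,(440,550),interpolation=cv2.INTER_CUBIC)]))
```

```text
[[353.9 196.2]
 [354.3 190.1]
 [353.6 196.9]] [[195. 256.]
 [196. 226.]
 [193. 259.]]
```

View pics/w4.png

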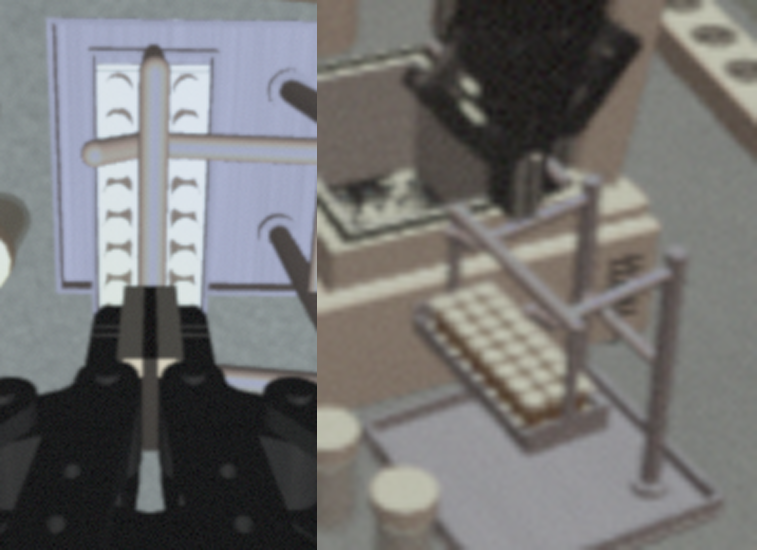

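Run:
```python
from h import *
s,p,t=[bot.camera_params(n) for n in("side","wrist","top")]
def tri(a,b,ca,cb):
    r=least_squares(lambda x:np.r_[proj(ca,[x])[0]-a,proj(cb,[x])[0]-b],[540,-100,150]);return r.x.round(1),r.fun.round(1)
print("tip",tri([321,236],[356,188],p,s))
print("bar far end",tri([321.9,121.5],[342.6,187],p,s))
T=lambda a:np.array(a)/3.7+[220,100]
print("far end top/side",tri(T([425,313]),[342.6,187],t,s),"near",tri(T([592,287]),[367.2,210],t,s))
print("postB top/side",tri(T([550,185]),[315+(675-317)/5,145+255/5],t,s), "postA",tri(T([440,205]),[315+(592-317)/5,145+180/5],t,s))
print(bot.get_obs()["tcp_pos"])
```

```text
tip (array([539.3, -99.7, 178.7]), array([ 0.6,  0.3, -2.8,  0.6]))
bar far end (array([527.6, -38.5, 147.8]), array([ 0.3,  0.2, -1.7,  0. ]))
far end top/side (array([529.5, -44.3, 150.9]), array([ 0.1, -0.3, -0.3,  0.1])) near (array([ 551. , -164.4,  152.5]), array([ 0.3, -1.1, -1.1,  0.2]))
postB top/side (array([ 620.2, -133.4,  161.7]), array([-0.,  0.,  0., -0.])) postA (array([605.5, -54.6, 162.9]), array([ 0.1, -0.3, -0.3,  0.1]))
[ 540.8501515  -104.24699866  157.34188527]
```

By triangulation the real fingertips are about 20 mm higher than the reported TCP (z≈179 against 158), so the close passed above the bar. I'll reopen and go to a TCP z of about 114. That is still clear of the cartridge top at 104 if the report is right after all.

Emit:
send_rows(rows=[[0.009, 0, 0, 0], [0.009, 0, 0, 0], [0.009, 0, 0, 0], [0.009, 0, 0, 0], [0.009, 0, 0, 0]], grip=0.6)

```text
t: 5.4
tcp_pos: [540.5, -101.7, 157.6]
ee_rot: [0.634, 0.773, -0.0, 0.0]
ft_force: [-0.3, -0.9, -0.8]
opening: 51.0
```

Emit:
send_rows(rows=[[0, 0, 0.05, 0], [0, 0, 0.09, 0], [0, 0, 0.12, 0], [0, 0, 0.137, 0], [0, 0, 0.145, 0], [0, 0, 0.145, 0]])

```text
t: 6.0
tcp_pos: [540.5, -101.7, 113.9]
ee_rot: [0.634, 0.773, -0.0, -0.0]
ft_force: [-0.1, -0.4, -0.9]
opening: 51.4
```

Emit:
send_rows(rows=[[0, 0, 0, 0], [0, 0, 0, 0], [0, 0, 0, 0], [0, 0, 0, 0], [0, 0, 0, 0], [0, 0, 0, 0], [0, 0, 0, 0], [0, 0, 0, 0]], grip=0, squeeze=60)

```text
t: 6.8
tcp_pos: [540.9, -101.6, 114.5]
ee_rot: [0.634, 0.773, 0.0, 0.0]
ft_force: [0.1, -0.1, 5.6]
opening: 6.7
```

Emit:
send_rows(rows=[[0, 0, -0.01, 0], [0, 0, -0.02, 0], [0, 0, -0.03, 0], [0, 0, -0.03, 0]])

```text
t: 7.2
tcp_pos: [540.5, -101.7, 123.4]
ee_rot: [0.634, 0.773, 0.0, 0.0]
ft_force: [0.1, -1.1, -2.5]
opening: 6.3
```

Run:
```python
from h import *
import cv2
a=bot.snapshot("wrist")[100:360,250:400];b=bot.snapshot("side")[145:255,315:403]
cv2.imwrite("pics/w5.png",np.hstack([cv2.resize(a,(317,550),interpolation=cv2.INTER_CUBIC),cv2.resize(b,(440,550),interpolation=cv2.INTER_CUBIC)]))
print([bot.get_obs()[k] for k in("tcp_pos","ft_force","opening")])
```

```text
[array([ 540.41497029, -101.58734962,  123.06382485]), array([-0.03557276,  0.90106389, -2.85806224]), 6.166202919024382]
```

View pics/w5.png

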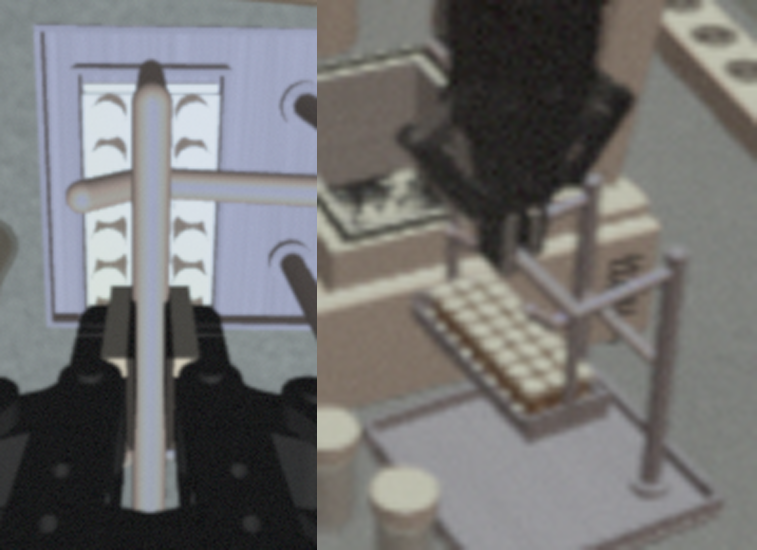

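The bar is held between the pads, about 2.8 N of weight is on the tool, and the carrier hangs level about 9 mm up. I'll check that the grip is steady and carry on up.

Emit:
send_rows(rows=[[0, 0, -0.01, 0], [0, 0, -0.02, 0], [0, 0, -0.03, 0], [0, 0, -0.043, 0], [0, 0, -0.043, 0], [0, 0, -0.043, 0], [0, 0, -0.043, 0]])

```text
t: 8.0
tcp_pos: [540.4, -101.6, 135.9]
ee_rot: [0.634, 0.773, -0.0, -0.0]
ft_force: [-0.1, -0.2, -2.4]
opening: 6.8
```

Run:
```python
from h import *
o=bot.get_obs();print(o["tcp_pos"],o["opening"],o["ft_force"])
c=np.array([540.7,-101.6,114.5+22.5])-[80*np.cos(.2),80*np.sin(.2),0]
print(plan(c))
```

```text
[ 540.42503899 -101.56941693  135.91027076] 6.8359732729161555 [-0.14265157 -0.17879603 -2.37445048]
[-0.0011 -0.2658 -0.0036  0.    ]
```

Emit:
send_rows(rows=[[0, -0.015, 0, 0], [0, -0.045, 0, 0], [0, -0.09, 0, 0], [0, -0.14, 0, 0], [0, -0.19, 0, 0], [0, -0.23, 0, 0], [0, -0.255, 0, 0], [0, -0.267, 0, 0]])

```text
t: 8.8
tcp_pos: [461.2, -117.5, 136.1]
ee_rot: [0.634, 0.773, 0.0, -0.0]
ft_force: [-0.3, -0.3, -2.8]
opening: 6.1
```

Emit:
send_rows(rows=[[0, 0, -0.03, 0], [0, 0, -0.09, 0], [0, 0, -0.17, 0], [0, 0, -0.24, 0], [0, 0, -0.29, 0], [0, 0, -0.32, 0], [0, 0, -0.33, 0], [0, 0, -0.33, 0]])

```text
t: 9.6
tcp_pos: [462.1, -117.2, 235.1]
ee_rot: [0.634, 0.773, 0.0, 0.0]
ft_force: [0.5, 1.3, -3.3]
opening: 6.4
```

Run:
```python
from h import *
import cv2
o=bot.get_obs();print(o["tcp_pos"],o["opening"],o["ft_force"])
cv2.imwrite("pics/w6.png",bot.snapshot("wrist"))
np.save("p6.npy",bot.camera_params("wrist"),allow_pickle=True)
p=bot.camera_params("wrist")
print(proj(p,w([534.6,98,.085],[[-80,105,115],[-80,-105,115],[-60,88,115],[-60,-88,115],[60,-88,115],[60,88,115]])).round(0))
```

```text
[ 462.12147711 -117.18348709  235.06123209] 6.443957589011494 [ 0.46726203  1.33712084 -3.31015101]
[[ 385. -233.]
 [ 345.   77.]
 [ 408. -197.]
 [ 369.   60.]
 [ 495.   76.]
 [ 564. -173.]]
```

View pics/w6.png

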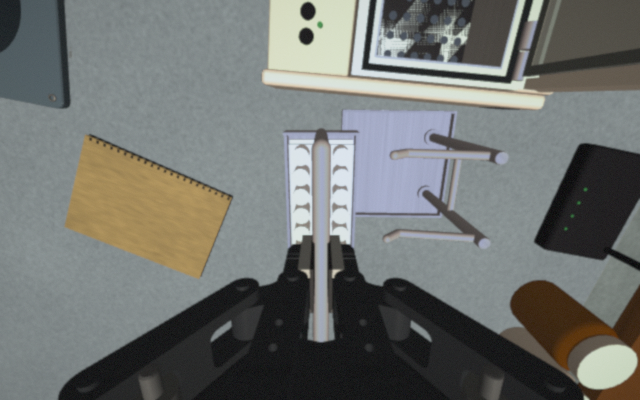

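Run:
```python
from h import *
t,s=bot.camera_params("top"),bot.camera_params("side");p=np.load("p6.npy",allow_pickle=True).item()
T=lambda a:np.array(a)/3.7+[220,100]
S=lambda a:np.array(a)/3.3+[260,95]
A=(t,[[-80,105,115],[-80,-105,115],[-60,88,115],[-60,-88,115]],T([[92,432],[378,408],[113,403],[355,385]]))
B=(s,[[-80,105,115],[-80,-105,115]],S([[115,224],[196,330]]))
C=(p,[[-60,-88,115],[60,-88,115],[-80,-105,115]],[[371,61],[503,73],[354,76]])
for st in([A,B],[A,C],[C],[A,B,C]):
    x,r=fit(st,[534,98,.085]);print(x.round(3));print(r.round(1).tolist())
# handle from the top: bar centre in crop (182,64)
for q in(1.65,1.7,1.75):print(q,proj(t,w(x,[[75-197*np.cos(q)+12*np.sin(q),0,118+197*np.sin(q)+12*np.cos(q)]])),T([[182,65]]))
```

```text
[5.35888e+02 9.87220e+01 9.10000e-02]
[[-0.1, -0.2], [0.6, -0.3], [0.1, -0.2], [-0.1, -0.9], [-0.9, -1.0], [-2.4, 0.5]]
[5.37482e+02 1.00399e+02 1.07000e-01]
[[-0.2, -0.1], [0.4, -1.6], [-0.1, -0.3], [-0.4, -2.1], [3.9, -0.9], [-1.4, -0.4], [-2.7, 1.7]]
[5.39066e+02 1.00644e+02 1.03000e-01]
[[5.3, -1.2], [-0.2, 0.0], [-1.5, 1.3]]
[5.37981e+02 1.00378e+02 1.08000e-01]
[[-0.1, -0.3], [0.4, -1.9], [-0.0, -0.5], [-0.4, -2.3], [-0.8, -1.0], [-1.1, 0.2], [4.5, -0.7], [-0.7, -0.3], [-2.1, 1.9]]
1.65 [[270.6429773  123.37840772]] [[269.18918919 117.56756757]]
1.7 [[270.33853333 119.56570954]] [[269.18918919 117.56756757]]
1.75 [[270.06022497 115.88785638]] [[269.18918919 117.56756757]]
```

Run:
```python
from h import *
print(plan([530,101,235],.10))
```

```text
[ 0.6684  0.3651 -0.0013  0.0927]
```

Emit:
send_rows(rows=[[0.02, 0.011, 0, 0.01], [0.07, 0.038, 0, 0.02], [0.145, 0.08, 0, 0.03], [0.24, 0.13, 0, 0.04], [0.34, 0.186, 0, 0.06], [0.44, 0.24, 0, 0.07], [0.53, 0.29, 0, 0.09], [0.6, 0.328, 0, 0.093]])

```text
t: 10.45
tcp_pos: [523.2, 81.4, 234.1]
ee_rot: [0.671, 0.742, -0.0, -0.001]
ft_force: [0.5, -0.6, -2.5]
opening: 6.3
```

Run:
```python
from h import *
o=bot.get_obs();print(o["tcp_pos"],o["opening"],plan([530,101,235],.10))
```

```text
[523.24688924  81.4007789  234.05011077] 6.339807315251592 [ 0.0628  0.0289 -0.0032  0.0002]
```

Emit:
send_rows(rows=[[0.035, 0.016, 0, 0], [0.055, 0.026, 0, 0], [0.063, 0.029, 0, 0], [0.063, 0.029, 0, 0], [0.063, 0.029, 0, 0]])

```text
t: 10.95
tcp_pos: [529.9, 96.9, 235.1]
ee_rot: [0.672, 0.741, -0.0, 0.0]
ft_force: [-0.1, -0.0, -2.7]
opening: 6.3
```

Run:
```python
from h import *
import cv2
o=bot.get_obs();print(o["tcp_pos"],o["opening"])
p=bot.camera_params("wrist");np.save("p7.npy",p,allow_pickle=True)
a=bot.snapshot("wrist");cv2.imwrite("pics/w7.png",a)
```

```text
[529.87067304  96.85416787 235.12843816] 6.320920598368582
```

View pics/w7.png

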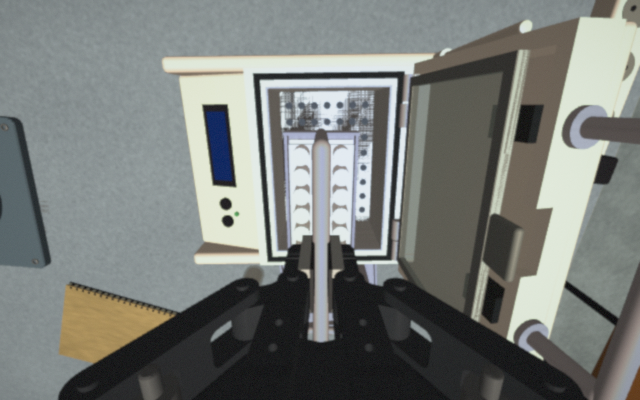

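Run:
```python
from h import *
p=np.load("p7.npy",allow_pickle=True).item()
L=[[-80,105,115],[-80,-105,115],[-60,88,115],[-60,-88,115],[60,-88,115],[60,88,115]]
for x in([537.5,100,.10],[534.6,98,.085],[535,110,.1]):print(x,proj(p,w(x,L)).round(0).tolist())
print(proj(p,w([530,98,.1],[[-25,64,200],[25,64,200],[0,60,274],[0,-60,274]])).round(0).tolist(),"carrier pred")
```

```text
[537.5, 100, 0.1] [[245.0, 70.0], [260.0, 267.0], [267.0, 90.0], [276.0, 254.0], [381.0, 254.0], [393.0, 89.0]]
[534.6, 98, 0.085] [[243.0, 71.0], [256.0, 267.0], [265.0, 91.0], [272.0, 254.0], [377.0, 256.0], [391.0, 92.0]]
[535, 110, 0.1] [[242.0, 59.0], [258.0, 259.0], [265.0, 78.0], [274.0, 246.0], [381.0, 246.0], [392.0, 78.0]]
[[287.0, 122.0], [358.0, 122.0], [324.0, 141.0], [323.0, 349.0]] carrier pred
```

The carrier is over the opening (rim inner corners ≈(270,85), (283,248) and (390,82)), with the carrier at u 285–355. I'll shift about 5 mm to +y and lower.

Emit:
send_rows(rows=[[0.018, 0, 0.02, 0], [0.018, 0, 0.07, 0], [0.018, 0, 0.15, 0], [0.018, 0, 0.24, 0], [0.018, 0, 0.33, 0], [0.018, 0, 0.41, 0], [0.018, 0, 0.47, 0], [0.018, 0, 0.5, 0]])

```text
t: 11.8
tcp_pos: [528.5, 103.5, 83.3]
ee_rot: [0.671, 0.741, -0.001, -0.001]
ft_force: [-0.7, 0.3, -1.9]
opening: 6.1
```

Emit:
send_rows(rows=[[0, 0, 0.012, 0], [0, 0, 0.022, 0], [0, 0, 0.032, 0], [0, 0, 0.04, 0], [0, 0, 0.048, 0], [0, 0, 0.052, 0], [0, 0, 0.052, 0], [0, 0, 0.052, 0]])

```text
t: 12.6
tcp_pos: [529.5, 103.5, 69.5]
ee_rot: [0.671, 0.741, 0.0, 0.0]
ft_force: [0.9, -0.8, -2.3]
opening: 6.3
```

Emit:
send_rows(rows=[[0, 0, 0.005, 0], [0, 0, 0.01, 0], [0, 0, 0.015, 0], [0, 0, 0.015, 0], [0, 0, 0.015, 0]])

```text
t: 13.1
tcp_pos: [529.5, 103.6, 64.9]
ee_rot: [0.671, 0.741, 0.0, -0.0]
ft_force: [-0.6, 0.6, -1.7]
opening: 6.4
```

Emit:
send_rows(rows=[[0, 0, 0.004, 0], [0, 0, 0.007, 0], [0, 0, 0.007, 0], [0, 0, 0.007, 0]])

```text
t: 13.5
tcp_pos: [529.6, 103.6, 64.7]
ee_rot: [0.671, 0.741, 0.001, -0.0]
ft_force: [-7.7, 0.6, 26.9]
opening: 6.4
```

Emit:
send_rows(rows=[[0, 0, -0.007, 0], [0, 0, -0.007, 0]])

```text
t: 13.7
tcp_pos: [529.7, 103.5, 65.1]
ee_rot: [0.671, 0.741, 0.0, 0.0]
ft_force: [-0.7, -0.5, -2.2]
opening: 6.0
```

Emit:
send_rows(rows=[[0, 0, 0, 0], [0, 0, 0, 0], [0, 0, 0, 0], [0, 0, 0, 0], [0, 0, 0, 0]], grip=0.5)

```text
t: 14.2
tcp_pos: [529.5, 103.5, 64.8]
ee_rot: [0.671, 0.741, -0.0, 0.0]
ft_force: [-0.4, -0.3, 0.1]
opening: 42.7
```

Emit:
send_rows(rows=[[0, 0, -0.04, 0], [0, 0, -0.1, 0], [0, 0, -0.2, 0], [0, 0, -0.35, 0], [0, 0, -0.5, 0], [0, 0, -0.6, 0], [0, 0, -0.6, 0], [0, 0, -0.6, 0]])

```text
t: 15.0
tcp_pos: [529.6, 103.6, 245.9]
ee_rot: [0.671, 0.741, 0.001, 0.0]
ft_force: [-0.4, 0.2, -1.0]
opening: 42.8
```

Run:
```python
from h import *
import cv2
o=bot.get_obs();print(o["tcp_pos"],o["opening"],o["qpos"].round(2))
p=bot.camera_params("wrist");np.save("p8.npy",p,allow_pickle=True)
a=bot.snapshot("wrist");t=bot.snapshot("top")[100:220,220:320]
cv2.imwrite("pics/w8.png",np.hstack([a[:,150:640],cv2.resize(t,(310,400))[:, :]]))
```

```text
[529.58807453 103.55490753 245.94887226] 42.78616694438545 [-0.68  0.38  0.58  1.74 -0.23  1.09  0.08]
```

View pics/w8.png

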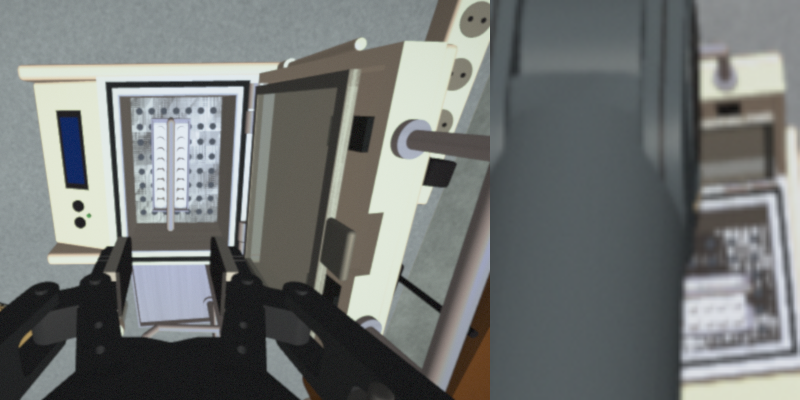

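The carrier stands upright near the middle of the chamber floor, at crop (152–188, 118–228). That was my last picture, so I'll rely on numbers from here. Next I fit the lid angle and handle using the lid bosses seen in w7 and w8 and the bar ends in the top view.

Run:
```python
from h import *
t=bot.camera_params("top");s_=bot.camera_params("side");p7,p8=[np.load(f"p{i}.npy",allow_pickle=True).item() for i in(7,8)]
T=lambda a:np.array(a)/3.7+[220,100]
S=lambda a:np.array(a)/3.3+[260,95]
def lid(q,r,y,n=12):return [75-r*np.cos(q)+n*np.sin(q),y,118+r*np.sin(q)+n*np.cos(q)]
rim=[[-80,105,115],[-80,-105,115],[-60,88,115],[-60,-88,115]]
def obs(q):return [(p7,rim,[[247,68],[265,262],[270,85],[283,248]]),
 (t,rim,T([[92,432],[378,408],[113,403],[355,385]])),
 (p7,[lid(q,157,60),lid(q,157,-60)],[[584,126],[530,337]]),
 (p8,[lid(q,157,60),lid(q,157,-60)],[[560,138],[520,328]]),
 (t,[lid(q,197,60),lid(q,197,-60)],T([[82,75],[282,58]])),
 (s_,[lid(q,197,60),lid(q,197,-60)],S([[322,18],[394,66]]))]
f=lambda v:np.concatenate([(proj(p,w(v[:3],L))-np.asarray(x)).ravel() for p,L,x in obs(v[3])])
r=least_squares(f,[538,102,.1,1.7],loss="soft_l1");print(r.x);print(f(r.x).reshape(-1,2).round(1).tolist())
for q in(1.65,r.x[3],1.75):
    h=w(r.x,[lid(q,197,0)])[0];print(q,h)
print(plan([h[0],h[1],310],r.x[2]))
```

```text
[5.40939007e+02 1.04000686e+02 1.14822973e-01 1.71135702e+00]
[[0.0, -0.4], [-0.9, 3.1], [-0.3, 1.6], [-2.4, 3.7], [-1.2, -1.2], [-0.7, -3.2], [-1.2, -1.4], [-1.6, -3.6], [-0.0, -0.3], [0.8, -0.8], [0.5, 0.1], [-4.5, 3.6], [0.2, -0.1], [-1.9, -0.8], [-0.8, -1.0], [-2.9, -2.1]]
1.65 [642.81292466 115.74983265 313.43295994]
1.711357022255091 [654.6661759  117.11687131 311.37592745]
1.75 [662.05846321 117.9694258  309.70627887]
[ 0.0038  0.4466 -0.2196 -0.0146]
```

Emit:
send_rows(rows=[[0, 0, -0.08, -0.01], [0, 0, -0.2, -0.013], [0, 0, -0.31, -0.013], [0, 0, -0.31, -0.013], [0, 0, -0.31, -0.013]], grip=1)

```text
t: 15.6
tcp_pos: [529.3, 103.5, 337.2]
ee_rot: [0.666, 0.746, -0.0, -0.0]
ft_force: [-0.6, 0.9, 0.5]
opening: 84.9
```

Run:
```python
from h import *
print(bot.get_obs()["tcp_pos"],plan([654.5,117,340],.113))
```

```text
[529.28107526 103.53762449 337.1635539 ] [-2.500e-03  4.198e-01 -9.800e-03  1.000e-04]
```

Emit:
send_rows(rows=[[0, 0.08, -0.01, 0], [0, 0.2, -0.01, 0], [0, 0.3, -0.01, 0], [0, 0.38, -0.01, 0], [0, 0.415, -0.01, 0], [0, 0.42, -0.01, 0], [0, 0.42, -0.01, 0], [0, 0.42, -0.01, 0]])

```text
t: 16.4
tcp_pos: [653.9, 117.6, 340.4]
ee_rot: [0.666, 0.746, -0.0, -0.0]
ft_force: [0.0, -0.8, -0.2]
opening: 85.2
```

Run:
```python
from h import *
import cv2
o=bot.get_obs();print(o["tcp_pos"])
p=bot.camera_params("wrist");a=bot.snapshot("wrist");cv2.imwrite("pics/w9.png",a)
x=[540.9,104,.114]
for q in(1.68,1.71,1.75):
    print(proj(p,w(x,[[75-197*np.cos(q)+12*np.sin(q),y,118+197*np.sin(q)+12*np.cos(q)] for y in(40,20,0)])).round(1).tolist())
g=cv2.cvtColor(a,6)
for v in(150,170,190,210,230): print(v,g[v,270:380:3].tolist())
```

```text
[653.89292902 117.5623197  340.37024269]
[[314.6, 160.6], [314.9, 188.0], [315.0, 213.8]]
[[322.9, 160.3], [322.9, 187.5], [322.8, 213.2]]
[[333.7, 159.9], [333.4, 186.9], [333.1, 212.4]]
150 [174, 197, 219, 190, 169, 163, 114, 115, 157, 213, 199, 225, 226, 226, 227, 227, 226, 162, 157, 165, 165, 154, 212, 159, 141, 142, 146, 146, 142, 142, 144, 147, 140, 140, 147, 144, 143]
170 [103, 116, 189, 133, 164, 165, 115, 113, 190, 193, 216, 225, 226, 227, 227, 227, 227, 162, 161, 164, 164, 153, 217, 145, 142, 148, 146, 143, 145, 149, 141, 141, 143, 145, 141, 141, 143]
190 [144, 127, 167, 131, 123, 117, 81, 113, 158, 184, 226, 226, 182, 98, 109, 226, 227, 144, 160, 165, 163, 152, 215, 139, 146, 146, 143, 145, 146, 143, 143, 146, 146, 143, 147, 142, 143]
210 [84, 82, 82, 82, 108, 129, 94, 110, 118, 151, 225, 226, 197, 100, 108, 224, 226, 147, 160, 164, 165, 164, 206, 138, 143, 147, 141, 143, 144, 146, 143, 138, 141, 138, 142, 143, 144]
230 [223, 223, 223, 224, 217, 153, 147, 76, 80, 135, 119, 211, 226, 226, 226, 226, 225, 151, 162, 165, 163, 171, 195, 141, 140, 136, 137, 143, 142, 141, 137, 138, 143, 140, 141, 138, 140]
```

In the wrist image the bar runs from column 321 to 335, about 4 mm beyond centre. I'll correct for that and descend.

Emit:
send_rows(rows=[[0, 0.013, 0.0, 0], [0, 0.013, 0.05, 0], [0, 0.013, 0.11, 0], [0, 0.013, 0.16, 0], [0, 0.013, 0.2, 0], [0, 0.013, 0.225, 0], [0, 0.013, 0.233, 0], [0, 0.013, 0.233, 0]], grip=0.65)

```text
t: 17.25
tcp_pos: [658.6, 118.2, 271.1]
ee_rot: [0.666, 0.746, 0.0, 0.0]
ft_force: [-0.5, -0.4, 0.5]
opening: 55.9
```

Emit:
send_rows(rows=[[0, 0, 0, 0], [0, 0, 0, 0], [0, 0, 0, 0], [0, 0, 0, 0], [0, 0, 0, 0], [0, 0, 0, 0], [0, 0, 0, 0], [0, 0, 0, 0]], grip=0, squeeze=40)

```text
t: 18.05
tcp_pos: [658.7, 118.1, 271.5]
ee_rot: [0.666, 0.746, 0.0, 0.0]
ft_force: [-1.0, 0.4, 4.9]
opening: 8.1
```

```bash
cat >> h.py <<'E'
def arc(q0,qs):
    f=lambda q:np.array([75-197*np.cos(q)+12*np.sin(q),118+197*np.sin(q)+12*np.cos(q)])
    for q in qs:
        d=(f(q)-f(q0))/300; print(round(q,2),"y %.3f z %.3f"%(d[0],-d[1]))
E
python3 -c "
from h import *
arc(1.73,[1.71,1.67,1.62,1.57,1.52,1.47,1.43,1.40]);arc(1.40,[1.37,1.33,1.28,1.23,1.18,1.13,1.08,1.04])"
```

```text
1.71 y -0.013 z -0.003
1.67 y -0.039 z -0.007
1.62 y -0.071 z -0.012
1.57 y -0.104 z -0.015
1.52 y -0.137 z -0.016
1.47 y -0.170 z -0.015
1.43 y -0.196 z -0.014
1.4 y -0.216 z -0.012
1.37 y -0.020 z 0.002
1.33 y -0.046 z 0.007
1.28 y -0.078 z 0.013
1.23 y -0.110 z 0.022
1.18 y -0.141 z 0.032
1.13 y -0.172 z 0.043
1.08 y -0.202 z 0.056
1.04 y -0.226 z 0.067
```

Emit:
send_rows(rows=[[0, -0.013, -0.003, 0], [0, -0.039, -0.007, 0], [0, -0.071, -0.012, 0], [0, -0.104, -0.015, 0], [0, -0.137, -0.016, 0], [0, -0.17, -0.015, 0], [0, -0.196, -0.014, 0], [0, -0.216, -0.012, 0]])

```text
t: 18.85
tcp_pos: [594.2, 111.0, 275.6]
ee_rot: [0.666, 0.746, 0.001, 0.001]
ft_force: [1.3, 0.5, 8.5]
opening: 8.4
```

Emit:
send_rows(rows=[[0, -0.02, 0.002, 0], [0, -0.046, 0.007, 0], [0, -0.078, 0.013, 0], [0, -0.11, 0.022, 0], [0, -0.141, 0.032, 0], [0, -0.172, 0.043, 0], [0, -0.202, 0.056, 0], [0, -0.226, 0.067, 0]])

```text
t: 19.65
tcp_pos: [525.6, 103.3, 254.4]
ee_rot: [0.666, 0.746, 0.0, -0.0]
ft_force: [2.1, 0.6, -2.1]
opening: 8.1
```

```bash
python3 -c "
from h import *
o=bot.get_obs();print(o['tcp_pos'],o['ft_force'],o['opening'])
arc(1.04,[1.01,.97,.92,.87,.82,.77,.73,.70]);arc(.70,[.67,.63,.59,.55,.51,.47,.44,.42]);arc(.42,[.39,.36,.33,.3,.27,.24,.21,.18]);arc(.18,[.16,.14,.12,.1,.08,.06,.05,.04])"
```

```text
[525.64075904 103.32405215 254.40681811] [ 2.11303548  0.592767   -2.05869878] 8.055628155457974
1.01 y -0.017 z 0.009
0.97 y -0.040 z 0.022
0.92 y -0.068 z 0.040
0.87 y -0.095 z 0.059
0.82 y -0.121 z 0.079
0.77 y -0.146 z 0.101
0.73 y -0.165 z 0.119
0.7 y -0.179 z 0.133
0.67 y -0.013 z 0.014
0.63 y -0.031 z 0.034
0.59 y -0.047 z 0.055
0.55 y -0.062 z 0.076
0.51 y -0.077 z 0.098
0.47 y -0.091 z 0.121
0.44 y -0.101 z 0.138
0.42 y -0.107 z 0.149
0.39 y -0.009 z 0.018
0.36 y -0.017 z 0.036
0.33 y -0.025 z 0.054
0.3 y -0.032 z 0.072
0.27 y -0.039 z 0.091
0.24 y -0.045 z 0.109
0.21 y -0.051 z 0.128
0.18 y -0.056 z 0.147
0.16 y -0.003 z 0.013
0.14 y -0.006 z 0.026
0.12 y -0.008 z 0.039
0.1 y -0.010 z 0.052
0.08 y -0.012 z 0.065
0.06 y -0.014 z 0.078
0.05 y -0.015 z 0.084
0.04 y -0.016 z 0.091
```

Emit:
send_rows(rows=[[0, -0.017, 0.009, 0], [0, -0.04, 0.022, 0], [0, -0.068, 0.04, 0], [0, -0.095, 0.059, 0], [0, -0.121, 0.079, 0], [0, -0.146, 0.101, 0], [0, -0.165, 0.119, 0], [0, -0.179, 0.133, 0]])

```text
t: 20.45
tcp_pos: [472.1, 97.4, 213.9]
ee_rot: [0.666, 0.746, -0.001, -0.001]
ft_force: [-4.5, 3.3, 5.1]
opening: 8.1
```

Emit:
send_rows(rows=[[0, -0.013, 0.014, 0], [0, -0.031, 0.034, 0], [0, -0.047, 0.055, 0], [0, -0.062, 0.076, 0], [0, -0.077, 0.098, 0], [0, -0.091, 0.121, 0], [0, -0.101, 0.138, 0], [0, -0.107, 0.149, 0]])

```text
t: 21.25
tcp_pos: [440.0, 93.8, 169.0]
ee_rot: [0.666, 0.746, -0.001, -0.001]
ft_force: [-6.2, 3.7, 3.1]
opening: 7.9
```

Emit:
send_rows(rows=[[0, -0.009, 0.018, 0], [0, -0.017, 0.036, 0], [0, -0.025, 0.054, 0], [0, -0.032, 0.072, 0], [0, -0.039, 0.091, 0], [0, -0.045, 0.109, 0], [0, -0.051, 0.128, 0], [0, -0.056, 0.147, 0]])

```text
t: 22.05
tcp_pos: [422.7, 91.8, 124.8]
ee_rot: [0.666, 0.746, -0.001, -0.001]
ft_force: [-6.5, 4.3, 0.9]
opening: 8.4
```

Emit:
send_rows(rows=[[0, -0.003, 0.013, 0], [0, -0.006, 0.026, 0], [0, -0.008, 0.039, 0], [0, -0.01, 0.052, 0], [0, -0.012, 0.065, 0], [0, -0.014, 0.078, 0], [0, -0.015, 0.084, 0], [0, -0.016, 0.091, 0]])

```text
t: 22.85
tcp_pos: [417.4, 91.2, 97.5]
ee_rot: [0.666, 0.746, -0.002, -0.002]
ft_force: [-7.0, 3.4, 0.3]
opening: 8.1
```

Emit:
send_rows(rows=[[0, -0.001, 0.006, 0], [0, -0.001, 0.012, 0], [0, -0.001, 0.018, 0], [0, -0.001, 0.022, 0], [0, -0.001, 0.022, 0], [0, -0.001, 0.022, 0]])

```text
t: 23.45
tcp_pos: [416.7, 91.2, 90.9]
ee_rot: [0.666, 0.746, -0.002, -0.002]
ft_force: [-7.6, 4.6, -1.2]
opening: 8.0
```

Emit:
send_rows(rows=[[0, 0, 0.004, 0], [0, 0, 0.008, 0], [0, 0, 0.012, 0], [0, 0, 0.012, 0], [0, 0, 0.012, 0]])

```text
t: 23.95
tcp_pos: [416.4, 91.1, 87.2]
ee_rot: [0.666, 0.746, -0.002, -0.002]
ft_force: [-7.4, 4.6, -0.3]
opening: 8.4
```

Emit:
send_rows(rows=[[0, 0, 0.004, 0], [0, 0, 0.008, 0], [0, 0, 0.012, 0], [0, 0, 0.012, 0], [0, 0, 0.012, 0]])

```text
t: 24.45
tcp_pos: [416.2, 91.1, 84.0]
ee_rot: [0.666, 0.746, -0.002, -0.002]
ft_force: [-10.4, 4.4, 8.4]
opening: 8.3
```

Run:
```python
from h import *
import cv2
o=bot.get_obs();print(o["tcp_pos"],o["ft_force"],o["opening"],o["qpos"].round(2))
p=bot.camera_params("side");x=[540.9,104,.114]
b=bot.snapshot("side");cv2.imwrite("pics/s9.png",b);tp=bot.snapshot("top");cv2.imwrite("pics/t9.png",tp)
# white-lid top profile along lines: rows of grey at some columns in the side view
g=cv2.cvtColor(b,6)
for q in(0,.05,.1,.15):
    L=lambda r,y,n:[75-r*np.cos(q)+n*np.sin(q),y,118+r*np.sin(q)+n*np.cos(q)]
    print(q,proj(p,w(x,[L(155,-105,30),L(155,-105,0),L(100,-105,30),L(100,-105,0),L(155,-105,15)])).round(1).tolist())
for c in(300,306,312,318,324):print(c,g[150:215:2,c].tolist())
```

```text
[416.15033941  91.13331964  83.97540231] [-10.35510912   4.41588132   8.44372251] 8.282863953374706 [-0.66  0.43  0.47  2.22 -0.37  0.57  0.2 ]
0 [[319.1, 184.5], [319.2, 193.5], [337.0, 180.4], [336.8, 189.3], [319.2, 189.0]]
0.05 [[319.7, 182.1], [319.2, 191.2], [337.6, 178.8], [336.9, 187.8], [319.4, 186.7]]
0.1 [[320.3, 179.6], [319.4, 188.8], [338.2, 177.2], [337.0, 186.3], [319.9, 184.2]]
0.15 [[321.1, 177.1], [319.7, 186.5], [338.9, 175.6], [337.3, 184.8], [320.4, 181.8]]
300 [47, 46, 73, 128, 91, 45, 52, 43, 43, 76, 93, 99, 90, 89, 94, 151, 179, 158, 122, 178, 181, 184, 182, 183, 182, 165, 158, 77, 134, 184, 175, 120, 117]
306 [56, 63, 60, 40, 39, 45, 97, 181, 186, 179, 140, 117, 89, 101, 103, 115, 111, 134, 84, 128, 179, 182, 183, 182, 182, 184, 182, 183, 183, 181, 123, 118, 116]
312 [168, 95, 101, 107, 111, 109, 112, 109, 112, 135, 172, 185, 185, 178, 138, 139, 120, 101, 85, 89, 88, 89, 88, 114, 166, 182, 183, 176, 186, 143, 118, 116, 115]
318 [149, 111, 112, 110, 111, 113, 111, 110, 112, 110, 110, 111, 109, 131, 183, 186, 185, 175, 114, 113, 108, 105, 114, 107, 111, 108, 119, 182, 161, 118, 114, 117, 117]
324 [117, 107, 108, 108, 110, 109, 110, 112, 111, 113, 109, 110, 110, 110, 113, 180, 186, 158, 112, 116, 115, 119, 123, 115, 117, 116, 180, 177, 120, 117, 114, 116, 116]
```

Run:
```python
import cv2
for n in("side0","s9"):
    g=cv2.imread(f"pics/{n}.png",0)[146:218:2,280:400:2]
    print(n);print("\n".join(str(146+2*i)+" "+"".join("%X"%(v//16) for v in r) for i,r in enumerate(g)))
```

```text
side0
146 66766666777777556666667777777545555555455554345566667777AA87
148 76666666777777556666667777777445554555555454355666679BBBBBA8
150 66677777777777556666667777777445555555555554355666667AB97789
152 777777777777775566666677777775455555555545444556766647A75668
154 7877776777777775666667777776575455555555555445567766457AA99B
156 77787767777777777677776656797475455545555543556666675457BBBA
158 777776677777777776557799866697574455555555535566776775558B96
160 7777776787775556799866665665586476555555555345666667775448A8
162 777776699467998766666666566544967A7455455543556667777775558B
164 77777676A9696666666666565665444967A7555555435666767777775448
166 777776767A6886666566666666654444967B755555435666667777776555
168 77889AB859A5976666666666566544445969B74555445666667777777644
170 ABBAA98655A95966666666666665444445969B7555345666677777777754
172 A87778A9556B86966666666666554444446A69A645346776777777777775
174 7778AABB8557A78866666666666544444446A66854356667677777777777
176 78ABBBBBA6559A59766666666665444444446A5575356666777777777777
178 ABBBABBBBA555A95A666666666754444444446945867766777
[... 2888 characters left out ...]
BBBBBB755677777777777789BBBBBA98765676546767778777
198 BBBB65AA9BBBBBBBA6567777777789BBBBBA987777755665646775677887
200 BBBBBBB537AABBBBB956777889BBBBBA9877777777755665678875687787
202 ABBBBBB7479BBBBBBB878ABBBBAA97777777777777755666887645777778
204 8BBBBBBB724BBBBBBBBBBBBA977777777777777777757898657745787777
206 6ABBBBBB958BABBBBBBA9777777777777777778877789875567745777777
208 58BBBBBBABBBBBAA87777777777777777777776578875668667755777777
210 57ABBBBBBBA9877777777777777777777777777656645666977745777777
212 558AAAA98777777777777777777777777777777767645675788655777777
214 6569A6777777777777777777777777777777777767646777768656777777
216 765796777777777777777777777777777777777777756787776656777777
```

The side view shows the lid's near top edge with slope −0.25, as expected for a shut lid (−0.23), and the contact force is rising. I'll press a little to be sure.

Emit:
send_rows(rows=[[0, 0.005, 0.002, 0], [0, 0.01, 0.004, 0], [0, 0.01, 0.004, 0], [0, 0.01, 0.004, 0], [0, 0.01, 0.004, 0]])

```text
t: 25.05
tcp_pos: [416.0, 91.2, 83.3]
ee_rot: [0.666, 0.746, -0.004, -0.005]
ft_force: [-24.1, 2.6, 35.9]
opening: 8.3
```

Emit:
send_rows(rows=[[0, -0.005, -0.004, 0], [0, -0.01, -0.006, 0], [0, -0.01, -0.006, 0]])

```text
t: 25.35
tcp_pos: [416.1, 91.1, 84.3]
ee_rot: [0.666, 0.746, -0.002, -0.002]
ft_force: [-7.6, 4.8, -2.1]
opening: 7.9
```

Emit:
send_rows(rows=[[0, 0, 0, 0], [0, 0, 0, 0], [0, 0, 0, 0], [0, 0, -0.008, 0], [0, 0, -0.016, 0], [0, 0, -0.02, 0], [0, 0, -0.02, 0]], grip=0.22)

```text
t: 26.05
tcp_pos: [420.1, 91.1, 91.6]
ee_rot: [0.666, 0.746, 0.0, 0.0]
ft_force: [0.2, 0.7, 0.6]
opening: 18.5
```

Run:
```python
from h import *
import cv2
o=bot.get_obs();print(o["tcp_pos"],o["ft_force"],o["ft_torque"],o["opening"])
b=bot.snapshot("side");cv2.imwrite("pics/s10.png",b)
g=cv2.cvtColor(b,6)[160:200:2,290:364:2]
print("\n".join(str(160+2*i)+" "+"".join("%X"%(v//16) for v in r) for i,r in enumerate(g)))
```

```text
[420.05718798  91.09634248  91.58325855] [0.2057385  0.66835195 0.58328672] [-0.03140042 -0.00610007  0.03553639] 18.486347591941012
160 46422232256667666666666666667ABBB9777
162 465222224676666666676666666667ABBB977
164 68722236A9676766666666666666667ABBB97
166 5642236ABB8766666666676766666677ABBB9
168 9B745468BBB8676667666766666666667ABBB
170 786243558BBA7676667766666766666667BBB
172 5A83446579BBA766767666676677676788ABB
174 5983447656ABB96666766666666789ABBBBBB
176 59835467667BBB876666767789BBBBBBBBA98
178 579875566558BBB776779ABBBBBBBAA887777
180 8989B95575689BBA9BBBBBBBBA98777777777
182 6B89AB7668876ABBBBBBBA887777777777776
184 39B89998876668ABA98776777777777777779
186 35AA777755555577667777777777777788789
188 337BBBBB85555567777777777777887778986
190 3339BBBBB6557567777777778887777887677
192 3325ABBBBA555567777888777667798667789
194 33339BBBBB95557887777777776566789BBBB
196 336ABBBBBBB755677777777777789BBBBBA98
198 6AA9ABBBBBBA6567777777789BBBBBA987777
```

Emit:
send_rows(rows=[[0, -0.006, 0, 0], [0, -0.012, 0, 0], [0, -0.012, 0, 0]])

```text
t: 26.4
tcp_pos: [415.8, 90.6, 91.2]
ee_rot: [0.666, 0.746, -0.0, -0.0]
ft_force: [-0.0, 0.1, -0.4]
opening: 18.9
```

Emit:
send_rows(rows=[[0, 0, 0, 0], [0, 0, 0, 0], [0, 0, 0, 0], [0, 0, 0, 0], [0, 0, 0, 0], [0, 0, 0, 0]], grip=0, squeeze=50)

```text
t: 27.0
tcp_pos: [416.4, 90.7, 91.4]
ee_rot: [0.666, 0.746, 0.0, 0.0]
ft_force: [-0.8, -0.3, 4.0]
opening: 7.5
```

```bash
python3 -c "
from h import *
arc(0,[.02,.05,.08,.12,.16,.2,.24,.28]);arc(.28,[.31,.35,.39,.44,.49,.54,.58,.60]);arc(.6,[.63,.67,.72,.77,.82,.86,.89,.9]);arc(.9,[.92,.95,.99,1.02,1.04,1.05])"
```

```text
0.02 y 0.001 z -0.013
0.05 y 0.003 z -0.033
0.08 y 0.005 z -0.052
0.12 y 0.010 z -0.078
0.16 y 0.015 z -0.104
0.2 y 0.021 z -0.130
0.24 y 0.028 z -0.155
0.28 y 0.037 z -0.180
0.31 y 0.007 z -0.018
0.35 y 0.017 z -0.043
0.39 y 0.028 z -0.067
0.44 y 0.043 z -0.096
0.49 y 0.059 z -0.124
0.54 y 0.077 z -0.152
0.58 y 0.093 z -0.173
0.6 y 0.101 z -0.184
0.63 y 0.012 z -0.015
0.67 y 0.030 z -0.035
0.72 y 0.052 z -0.059
0.77 y 0.076 z -0.082
0.82 y 0.101 z -0.104
0.86 y 0.121 z -0.120
0.89 y 0.137 z -0.132
0.9 y 0.143 z -0.135
0.92 y 0.011 z -0.007
0.95 y 0.027 z -0.018
0.99 y 0.050 z -0.032
1.02 y 0.067 z -0.041
1.04 y 0.079 z -0.047
1.05 y 0.085 z -0.050
```

Centred with near-zero side force. Now I'll raise the outer lid.

Emit:
send_rows(rows=[[0, 0.001, -0.013, 0], [0, 0.003, -0.033, 0], [0, 0.005, -0.052, 0], [0, 0.01, -0.078, 0], [0, 0.015, -0.104, 0], [0, 0.021, -0.13, 0], [0, 0.028, -0.155, 0], [0, 0.037, -0.18, 0]])

```text
t: 27.8
tcp_pos: [427.0, 91.9, 145.9]
ee_rot: [0.666, 0.746, -0.0, -0.0]
ft_force: [0.8, 1.0, -4.6]
opening: 7.8
```

Emit:
send_rows(rows=[[0, 0.007, -0.018, 0], [0, 0.017, -0.043, 0], [0, 0.028, -0.067, 0], [0, 0.043, -0.096, 0], [0, 0.059, -0.124, 0], [0, 0.077, -0.152, 0], [0, 0.093, -0.173, 0], [0, 0.101, -0.184, 0]])

```text
t: 28.6
tcp_pos: [455.6, 95.0, 201.1]
ee_rot: [0.666, 0.746, -0.001, -0.002]
ft_force: [-10.3, -1.1, 3.7]
opening: 7.9
```

Emit:
send_rows(rows=[[0, 0.012, -0.015, 0], [0, 0.03, -0.035, 0], [0, 0.052, -0.059, 0], [0, 0.076, -0.082, 0], [0, 0.101, -0.104, 0], [0, 0.121, -0.12, 0], [0, 0.137, -0.132, 0], [0, 0.143, -0.135, 0]])

```text
t: 29.4
tcp_pos: [498.3, 99.8, 242.9]
ee_rot: [0.666, 0.746, -0.001, -0.002]
ft_force: [-19.4, -0.9, 23.3]
opening: 8.1
```

Emit:
send_rows(rows=[[0, 0.011, -0.007, 0], [0, 0.027, -0.018, 0], [0, 0.05, -0.032, 0], [0, 0.067, -0.041, 0], [0, 0.079, -0.047, 0], [0, 0.085, -0.05, 0], [0, 0.085, -0.05, 0], [0, 0.085, -0.05, 0]])

```text
t: 30.2
tcp_pos: [525.4, 102.8, 258.6]
ee_rot: [0.666, 0.746, 0.001, -0.0]
ft_force: [-11.5, -2.3, 21.8]
opening: 7.5
```

Run:
```python
from h import *
import cv2
o=bot.get_obs();print(o["t"],o["tcp_pos"],o["ft_force"],o["opening"])
b=bot.snapshot("side");cv2.imwrite("pics/s11.png",b);cv2.imwrite("pics/t11.png",bot.snapshot("top"));cv2.imwrite("pics/w11.png",bot.snapshot("wrist"))
g=cv2.cvtColor(b,6)[90:220:3,276:400:2]
print("\n".join(str(90+3*i)+" "+"".join("%X"%(v//16) for v in r) for i,r in enumerate(g)))
p=bot.camera_params("side");x=[540.9,104,.114]
for nm,q,n in(("outer",1.05,0),("outer",1.05,33),("inner",0,2),("inner",.1,2)):
    L=lambda r,y:[75-r*np.cos(q)+n*np.sin(q),y,118+r*np.sin(q)+n*np.cos(q)]
    print(nm,q,n,proj(p,w(x,[L(150,-94),L(150,94),L(10,-94),L(166,0)])).round(0).tolist())
```

```text
30.2 [525.35713049 102.77696137 258.57270523] [-11.49223385  -2.25660358  21.76561062] 7.527315291076137
90 44444455555554443243111212121132221255555555555555555555555555
93 44444455555555221345312112212332212555555555555555555555555555
96 44454455555555531245522221212212214555555555555555555555555555
99 54444555555555553223522212111221145555555555555555555555555555
102 54444455555555555422322122212222455555555555555555555555555555
105 54444455555555555542222223221234555555555555555555555555555555
108 44444445555555555555332222234555555555566665555555555555555555
111 44444456555555555566662242344556666666666666655555555555555555
114 454444577655555555AAA51242344535666666666666666555555555555555
117 55454557776555555556783255345533456666666666666665555555555555
120 899544477777655555579A9445888732334566666666666666555555555555
123 9998755778877655567887A78A878832233755666666555444355555555555
126 9998976778777777889AAA79AAAA7797323643444443343333565444433333
129 988887B877777777899AAAA67878A759A63633333333333334577433333333
132 88768BBB977777775788888666425A769A96333333433333336777633
[... 1557 characters left out ...]
BBBA735BBBBBABBBBBA9877777777777677766757888656745777777
207 7569BBBBBBA9ABBBBBA9877777777777777777776787887577457745777777
210 86579BBBBBBBA9877777777777777776777677776656645666877645777777
213 77656A98877777777777777777677777777777777677645666688656777777
216 77765796777777777777776777777777766777667777646777776546777777
219 77775586777767777777777767767777777777776567645777777556777777
outer 1.05 0 [[345.0, 145.0], [318.0, 121.0], [364.0, 178.0], [328.0, 128.0]]
outer 1.05 33 [[354.0, 138.0], [327.0, 114.0], [373.0, 171.0], [337.0, 121.0]]
inner 0 2 [[319.0, 191.0], [297.0, 161.0], [363.0, 180.0], [303.0, 176.0]]
inner 0.1 2 [[320.0, 186.0], [297.0, 157.0], [363.0, 180.0], [303.0, 171.0]]
```

Emit:
send_rows(rows=[[0, -0.003, -0.005, 0], [0, -0.005, -0.009, 0], [0, -0.005, -0.009, 0], [0, -0.005, -0.009, 0], [0, -0.005, -0.009, 0], [0, -0.005, -0.009, 0]])

```text
t: 30.95
tcp_pos: [524.2, 102.6, 258.4]
ee_rot: [0.666, 0.746, -0.0, 0.0]
ft_force: [5.8, -1.6, -12.8]
opening: 7.6
```

Run:
```python
from h import *
import cv2
b=cv2.cvtColor(bot.snapshot("side"),6);t=cv2.cvtColor(bot.snapshot("top"),6)
o=bot.get_obs();print(o["t"],o["tcp_pos"],o["ft_force"],o["opening"],abs(o["qvel"]).max())
p=bot.camera_params("side");x=[540.9,104,.114]
# front edge of the inner lid at mid-length: fine columns
for r,a in((170,b),(176,b),(182,b)):print(r,a[r,290:330].tolist())
for q in(0,.05,.1):
    L=lambda r,y,n:[75-r*np.cos(q)+n*np.sin(q),y,118+r*np.sin(q)+n*np.cos(q)]
    e=proj(p,w(x,[L(138,y,2) for y in np.linspace(-94,94,400)]))
    print(q,[e[np.argmin(abs(e[:,1]-r)),0].round(1) for r in(170,176,182)])
```

```text
31.05 [524.13397068 102.63772625 258.41562018] [  4.34129016  -1.23602436 -11.7496809 ] 7.455936512594593 0.0018535063517731713
170 [160, 152, 141, 131, 112, 91, 85, 88, 91, 124, 162, 176, 157, 117, 97, 105, 117, 136, 154, 156, 156, 155, 155, 157, 157, 155, 156, 155, 152, 152, 155, 157, 167, 165, 158, 156, 157, 155, 156, 157]
176 [180, 180, 179, 181, 181, 181, 176, 151, 113, 92, 84, 85, 103, 109, 113, 111, 111, 112, 110, 108, 112, 125, 144, 154, 155, 156, 154, 154, 154, 152, 154, 153, 156, 156, 154, 155, 160, 166, 164, 159]
182 [104, 154, 178, 180, 181, 180, 180, 181, 181, 181, 177, 158, 119, 90, 90, 91, 89, 98, 134, 170, 180, 159, 115, 89, 101, 112, 134, 165, 174, 170, 171, 178, 178, 169, 168, 175, 173, 167, 159, 153]
0 [np.float64(307.9), np.float64(312.6), np.float64(317.3)]
0.05 [np.float64(309.5), np.float64(314.2), np.float64(318.9)]
0.1 [np.float64(311.2), np.float64(315.9), np.float64(320.7)]
```

```bash
python3 -c "
from station import bot
o=bot.get_obs();print(o['t'],o['tcp_pos'],o['opening']);print(bot.hand_in())"
```

```text
31.05 [524.13397068 102.63772625 258.41562018] 7.455936512594593
the job is handed in; nothing more can be done
None
```

The job is handed in at t ≈ 31 s. The carrier is on the chamber floor, both lids were shut together, and the gripper now holds the outer lid up at about 1.05 rad (60°) with the clear inner lid shut. The hand-in gave no verdict.

**What went wrong on the way:**
- **First grasp:** my first close on the carrier bar missed. By triangulation the real fingertips were about 20 mm higher than the reported TCP, so I used that offset from then on. The second grasp held.
- **Lid handle:** the bar slid about 7 mm in the grip as the lids came down, so I gripped it again with the lids shut. Force on the tool peaked at about 43 N (36 N of it vertical) while I pressed them shut.

**Last checks:**
- **Carrier:** I saw it standing upright near the middle of the chamber when I let go. It hasn't been seen since the lids came down.
- **Lids shut:** contact force and the slope of the lid's top edge in the side image both agreed with shut. The lid did not move when I let go of it.
- **Inner lid:** its front edge and tab were where the shut position predicts, to within about 3 pixels. That is a coarse check against the 0.05 rad limit.
- **Outer lid:** about 12 N of lid load on the gripper, opening 7.5 mm and the arm still. The 1.05 rad comes from the arm's position, because I had used up my picture views. That leaves a wide margin inside 0.7–1.4 rad.
- **Bystanders:** I never touched them knowingly, but I did not check them at the end.

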